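# Feel for the full glaze jar and slide it home

## Robot

A 7-joint arm with a two-finger parallel gripper is mounted at the origin on the work surface. World frame = base frame: x ahead of the robot, y to its left, z up, the work surface at z = 0. Lengths are in m, angles in rad, forces in N, time in s.
With the tool pointing down it reaches from about 0.4 to 0.875 m from the base axis. Payload 19.3 kg.
Tool frame: the origin (TCP) lies at the very end of the fingers, on their centre line; the grasp point (between the pads) lies 19 mm behind it; z points along the fingers, y is the line along which they close (so a half turn about z gives the same grasp; the last joint's range is limited). The gripper opens to 85 mm and grips with 20 to 120 N. Pads are 22 mm wide; open, the fingers measure 114 mm over their backs; the gripper's body (76 mm by 85 mm) begins 54 mm behind the grasp point. The pads swing forward as they close: fully open they stand 13 mm farther back than shut.
Start: joints at [-1.341, 0.521, -0.036, 1.599, 0.021, 1.021, -0.113], TCP at [0.185, 0.597, 0.231] pointing down, gripper open.
Joint ranges: [-2.91, 2.91], [-0.3, 2.13], [-1.5, 1.42], [0.17, 2.43], [-1.26, 4.41], [0.16, 1.93], [-2.52, 2.52]. Speed limits (rad/s): [1.89, 1.89, 2.39, 2.39, 3.01, 3.01, 3.01].

## Interface

Orientations are given as [roll, pitch, yaw] about the fixed x, y, z axes, in that order (R = Rz(yaw) Ry(pitch) Rx(roll)).
In Python, from workcell import monitor, optics, workorder gives the robot as it stands.
- The arm moves only by the tool apply_moves, never from a script. Its arguments are lists of equal length, an entry for each row: "linear": the shift along the tool's x, y, z each as a share of 0.1 m, from -1 to 1, a list of three; "delta_rot": the turn, a rotation vector about the tool's x, y, z each as a share of 120 degrees, from -1 to 1, a list of three. A call has exactly 5 rows; each row is the pose to reach, as a shift and turn from the pose commanded when the call began, along the tool's axes at that moment; what a row does not reach only later rows make up. A row lasts 1/12 s, in which the tool goes at most 41.7 mm and 7.16 degrees, less where a joint would pass 70% of its speed; a pose out of reach is approached as far as the arm can. A call with a number of a shift or a turn outside -1 to 1 is refused whole. A call with a gripper value outside its range is refused whole. "gripper" is the opening, from -1 (shut) to 1 (fully open), set as the call begins (left out, the last holds). The fingers move at their own pace and stop on an object; "force" is the grip in N (left out, the last holds). Time passes only in rows, so rows that repeat a pose let the fingers close, or fill a call up. It gives the time, the measured TCP pose, the force, the opening and the grip force at its end, in the units of the state.
- monitor.observe(): the state, without advancing time (a new reading comes with each control period).
- optics.grab_frame(name): name is "side" or "top"; returns (picture, depth): 480x640x3 uint8, red, green, blue; 480x640 float32, m along the optical axis (not along the pixel's ray), 0 where there is no reading.
- optics.camera_info(name): a dict with "fx", "fy", "cx", "cy" (pixels), "rvec" (rotation vector, rad) and "tvec" (3), from world to camera coordinates, as OpenCV has them. Camera axes: x right, y down, z forward; pixel columns grow to the right and rows downward; lengths in m; the calibration is good to about 2 mm. A picture is of the moment at which its call begins. camera_info takes no time and is no camera call.
- workorder.job_done(): hands the job in; it is judged then, once.
The state is a dict: "clock": time; "qpos": joint angles; "qd": joint speeds; "joint_efforts": joint torques, N m; "position": TCP position; "tool_rot": TCP orientation; "force": force on the tool from outside, world axes, zero at the start; "moment": the same for the moment, N m; "grip_width": finger opening in m; "finger_force": force on a finger pad.
Only numpy, scipy, OpenCV 4.12 (cv2) and the standard library are available. Lean on these libraries where they do the work, as an engineer would, in place of code of your own. Each camera call takes 0.05 s, during which the arm holds its last target. There are 200 camera calls.

## Task

The four white-lidded jars in the row look alike, but only one is full of glaze and the others are nearly empty: nudge them to feel which is the heavy one, then slide that one across the bench into the three-sided wooden bay until it stands fully home against the back wall. The lids only rest on the jars, so do not lift or tip any of them; the other jars stay standing outside the bay, and everything else on the bench stays where it is.

Things in the scene. Friction and masses are not known exactly. Their poses are not given: they have to be found in the camera images.
- jar_a: white-lidded glaze jar with green label, 90 mm across, 85 mm high, one of four that look alike; origin at the centre of its underside, z up. Three of the four weigh about 150 g (nearly empty) and one about 900 g (full); the names and places do not tell which
- jar_b: white-lidded glaze jar with green label, 90 mm across, 85 mm high, one of four that look alike; origin at the centre of its underside, z up. Three of the four weigh about 150 g (nearly empty) and one about 900 g (full); the names and places do not tell which
- jar_c: white-lidded glaze jar with green label, 90 mm across, 85 mm high, one of four that look alike; origin at the centre of its underside, z up. Three of the four weigh about 150 g (nearly empty) and one about 900 g (full); the names and places do not tell which
- jar_d: white-lidded glaze jar with green label, 90 mm across, 85 mm high, one of four that look alike; origin at the centre of its underside, z up. Three of the four weigh about 150 g (nearly empty) and one about 900 g (full); the names and places do not tell which
- bay_home (a point): bench point under the axis of a jar fully home in the wooden bay; x points into the bay, y left, z up. Back wall face 45 mm beyond it (+x); side walls inside faces at y +-60 mm, 14 mm thick, reaching to 45 mm before it (-x), where the bay is open. Walls 26 mm high, fixed; no floor or sill
- bowl: red clay bowl, 120 mm across, 70 mm high, left of the row; bystander, origin at its underside
- green_bottle: green glass bottle with black cap, 66 mm across, 190 mm tall, far left; bystander, origin at its underside
- amber_bottle: brown glass bottle with black cap, 56 mm across, 130 mm tall, far right; bystander, origin at its underside
- teal_jar: bigger glaze jar, green with a white lid, 90 mm across, 110 mm tall, right; bystander, origin at its underside
- blue_tool: blue-handled clay tool lying flat, 190 mm long, 12 mm thick, left; bystander
- brush: brush lying flat, about 200 mm long, right; bystander
- red_bulb: red rubber blower bulb standing up, 58 mm across, 60 mm high, far side; bystander, origin at its underside

How it is judged:
By the outcome, as a careful person would: the job done as asked, in the order asked, and still so for the second after the job is handed in, with the robot touching nothing.
It also fails if it takes over 72 s, if anything falls off the work surface, if the arm or the gripper's body presses on something with over 40 N, if the wrist force passes 120 N, or if a joint passes its speed limit or range.

## Working session

There is one attempt and no reset: what is moved stays moved. The work goes in short steps, Python scripts to look and compute and a tool call to move; the robot and the scene stay as the last step left them, time stands still between calls to the robot, and variables do not carry over. Pictures are saved under pics/ and viewed, at most 10 in all, crops included, and the job is handed in when it is done.

Besides the shell and the picture viewer there is one more tool, called after "Request:" in YAML: its name, and indented under it one key for each argument. apply_moves: Moves the arm, as the interface text tells. Its arguments: {"type":"object","properties":{"linear":{"type":"array"},"delta_rot":{"type":"array"},"gripper":{"type":"number"},"force":{"type":"number"}},"required":["linear","delta_rot"]}

```bash
mkdir -p pics; ls
python3 - <<'E'
from workcell import monitor, optics
import cv2,numpy as np
s=monitor.observe(); print({k:np.round(v,3).tolist() for k,v in s.items()})
for n in("top","side"):
    im,d=optics.grab_frame(n); np.savez(f"{n}0.npz",im=im,d=d); cv2.imwrite(f"pics/{n}0.png",im[:,:,::-1]); print(n,optics.camera_info(n))
E
```

```text
pics
{'clock': 0.0, 'qpos': [-1.341, 0.522, -0.036, 1.6, 0.021, 1.021, -0.113], 'qd': [-0.0, 0.002, -0.001, 0.001, 0.0, -0.0, 0.0], 'joint_efforts': [-0.001, -92.712, 1.981, -36.993, 0.018, 0.008, 0.0], 'position': [0.185, 0.597, 0.231], 'tool_rot': [-3.14, 0.0, 2.842], 'force': [0.257, -0.233, 0.059], 'moment': [0.026, -0.031, 0.0], 'finger_force': 0.0, 'grip_width': 0.085}
top {'fx': 451.3158838431725, 'fy': 451.3158838431725, 'cx': 321.2364693815887, 'cy': 237.67444490891378, 'rvec': array([ 2.18415336, -2.14941417,  0.13449548]), 'tvec': array([-0.02092292,  0.54648924,  1.14034627])}
side {'fx': 509.1441027199802, 'fy': 509.1441027199802, 'cx': 322.5839264217264, 'cy': 238.28833241524703, 'rvec': array([ 2.07382262, -0.55830667,  0.30852654]), 'tvec': array([-0.46235236,  0.17506669,  0.85228869])}
```

View pics/top0.png

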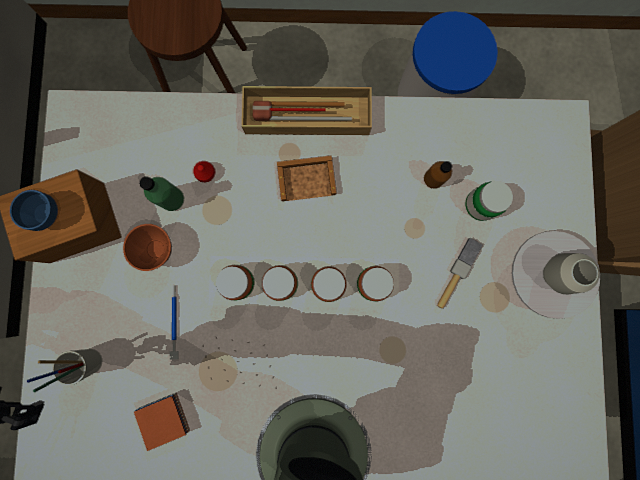

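View pics/side0.png

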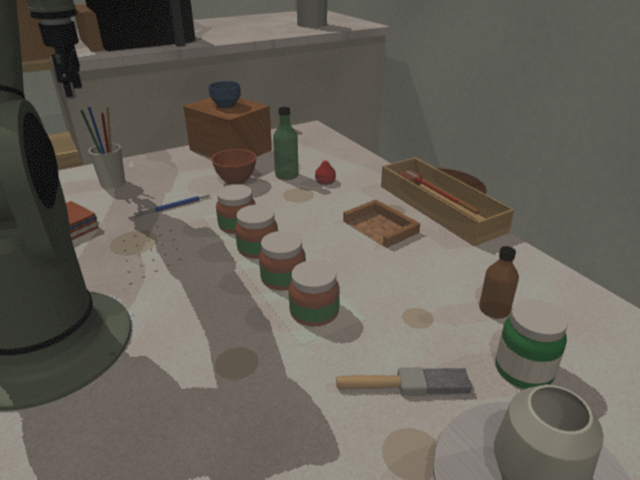

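The top view shows the four lids at about (235,282), (279,282), (328,284) and (376,283). The bay is at (308,178), open towards the robot, and the gripper is at the far left (20,412). Next I measure with depth.

```bash
cat > h.py <<'E'
import numpy as np,cv2
from workcell import optics,monitor
def cloud(n,d):
    c=optics.camera_info(n); R=cv2.Rodrigues(c["rvec"])[0]
    v,u=np.indices(d.shape); P=np.stack([(u-c["cx"])/c["fx"]*d,(v-c["cy"])/c["fy"]*d,d],-1)
    W=(P-c["tvec"])@R; W[d==0]=np.nan
    return W
def lids(n,d,xr=(0.25,0.9),yr=(-.32,.32),zr=(.078,.095)):
    W=cloud(n,d); x,y,z=np.moveaxis(W,-1,0)
    m=((z>zr[0])&(z<zr[1])&(x>xr[0])&(x<xr[1])&(y>yr[0])&(y<yr[1])).astype(np.uint8)
    m=cv2.morphologyEx(m,cv2.MORPH_OPEN,np.ones((3,3)))
    k,l,st,c=cv2.connectedComponentsWithStats(m); out=[]
    for i in range(1,k):
        if st[i,4]>150:
            p=W[l==i]; (cx,cy),r=cv2.minEnclosingCircle(p[:,:2].astype(np.float32))
            out.append((np.round(p.mean(0),4).tolist(),round(cx,4),round(cy,4),round(r,4),int(st[i,4])))
    return out
E
python3 - <<'E'
from h import *
for n in("top","side"):
    f=np.load(n+"0.npz"); d=f["d"]; W=cloud(n,d)
    print(n,"table z",np.nanmedian(W[...,2][(abs(W[...,2])<.02)]))
    for o in lids(n,d): print(o)
    x,y,z=np.moveaxis(W,-1,0)
    m=(z>.018)&(z<.034)&(x>.5)&(x<.85)&(abs(y)<.2)
    m=cv2.morphologyEx(m.astype(np.uint8),cv2.MORPH_OPEN,np.ones((2,2)))
    k,l,st,c=cv2.connectedComponentsWithStats(m)
    for i in range(1,k):
        if st[i,4]>60:
            p=W[l==i]; r=cv2.minAreaRect(p[:,:2].astype(np.float32)); print("bay?",st[i],p.mean(0).round(4),r,cv2.boxPoints(r).round(4).tolist())
    for nm,a,b in(("bowl/bottles",.04,.25),):
        m=((z>a)&(z<b)&(x>.3)&(x<.95)).astype(np.uint8); k,l,st,c=cv2.connectedComponentsWithStats(m)
        for i in range(1,k):
            if st[i,4]>100:
                p=W[l==i]; print(nm,p.min(0).round(3),p.max(0).round(3),st[i,4])
E
```

```text
top table z -0.00031319335710998
([0.4284, 0.2057, 0.0844], 0.4284, 0.2062, 0.039, 793)
([0.4291, 0.0921, 0.0844], 0.4291, 0.0924, 0.0389, 783)
([0.4281, -0.0324, 0.0845], 0.4286, -0.0324, 0.0388, 775)
([0.4312, -0.1514, 0.0845], 0.4318, -0.1516, 0.0388, 782)
bay? [249 131  34   2  68] [0.8336 0.1423 0.0186] ((0.8341355323791504, 0.14233195781707764), (0.0038157408125698566, 0.0896676704287529), 1.3553200960159302) [[0.8312000036239624, 0.18709999322891235], [0.833299994468689, 0.09749999642372131], [0.8371000289916992, 0.09759999811649323], [0.8349999785423279, 0.18719999492168427]]
bay? [278 156  60  45 665] [nan nan nan] ((0.7107869982719421, 0.027173928916454315), (0.10751347988843918, 0.14971612393856049), 8.200665473937988) [[0.6468999981880188, 0.09359999746084213], [0.6682999730110168, -0.05460000038146973], [0.7746999859809875, -0.03929999843239784], [0.7533000111579895, 0.10890000313520432]]
bowl/bottles [ 0.831 -0.138  0.04 ] [0.947 0.203 0.066] 1325
bowl/bottles [ 0.863 -0.017  0.04 ] [0.91  0.175 0.051] 431
bowl/bottles [ 0.689 -0.339  0.04 ] [ 0.743 -0.284  0.133] 488
b
[... 1235 characters left out ...]
1951904, 0.029896952211856842), (0.13163717091083527, 0.14557954668998718), 10.631644248962402) [[0.6434000134468079, 0.0892999991774559], [0.670199990272522, -0.05380000174045563], [0.7996000051498413, -0.029500000178813934], [0.7727000117301941, 0.1136000007390976]]
bowl/bottles [0.3   0.361 0.04 ] [0.95  2.261 0.25 ] 15287
bowl/bottles [0.611 0.352 0.04 ] [0.675 0.411 0.189] 1111
bowl/bottles [ 0.826 -0.14   0.04 ] [0.944 0.205 0.061] 2253
bowl/bottles [ 0.379 -0.198  0.04 ] [0.469 0.248 0.087] 5842
bowl/bottles [ 0.684 -0.342  0.04 ] [ 0.731 -0.29   0.13 ] 1401
bowl/bottles [ 0.599 -0.487  0.04 ] [ 0.684 -0.4    0.111] 3933
bowl/bottles [ 0.364 -0.654  0.061] [ 0.567 -0.491  0.191] 13485
```

```bash
cat >> h.py <<'E'
from scipy.spatial.transform import Rotation as Ro
def plan(x,y,z,yaw,pitch=0.0):
    """shares for moving from the measured pose to a tool-down pose (yaw deg, pitch = lean about tool y, deg)"""
    s=monitor.observe(); R0=Ro.from_euler("xyz",s["tool_rot"]); 
    R1=Ro.from_euler("xyz",[np.pi,0,np.radians(yaw)])*Ro.from_euler("y",pitch,degrees=True)
    dp=R0.inv().apply(np.array([x,y,z])-s["position"])/0.1; dr=(R0.inv()*R1).as_rotvec(degrees=True)/120
    print("t",round(s["clock"],2),"pos",np.round(s["position"],4),"rot",np.round(s["tool_rot"],3),"F",np.round(s["force"],2),"w",round(s["grip_width"],4))
    print("lin",dp.round(3),"rot",dr.round(3))
E
python3 - <<'E'
from h import *
f=np.load("top0.npz"); W=cloud("top",f["d"]); x,y,z=np.moveaxis(W,-1,0)
m=((z>.03)&(x>.0)&(x<.4)&(y>.2)&(z<.5)).astype(np.uint8); k,l,st,c=cv2.connectedComponentsWithStats(m)
for i in range(1,k):
    if st[i,4]>30: p=W[l==i]; print(p.min(0).round(3),p.max(0).round(3),st[i,4])
plan(0.38,0.206,0.15,180)
E
```

```text
[0.386 0.201 0.05 ] [0.399 0.236 0.088] 61
[0.183 0.537 0.03 ] [0.261 0.618 0.205] 1353
[0.018 0.314 0.03 ] [0.147 0.442 0.047] 1810
[0.152 0.521 0.242] [0.201 0.579 0.355] 928
t 0.1 pos [0.1845 0.5969 0.2308] rot [-3.141  0.     2.842] F [ 0.15  0.15 -0.06] w 0.0853
lin [-3.022 -3.156  0.811] rot [-0.    -0.    -0.143]
```

Request:
apply_moves:
  linear:
    - [-0.1,-0.3,-0.2]
    - [-0.2,-0.6,-0.2]
    - [-0.3,-0.95,-0.2]
    - [-0.3,-0.95,-0.2]
    - [-0.3,-0.95,-0.2]
  delta_rot:
    - [0,0,-0.05]
    - [0,0,-0.1]
    - [0,0,-0.143]
    - [0,0,-0.143]
    - [0,0,-0.143]
  gripper: 1

```text
clock: 0.52
position: [0.1856, 0.4962, 0.2517]
tool_rot: [-3.142, 0.0, 3.14]
force: [-0.1, 0.7, 0.7]
grip_width: 0.0856
finger_force: 0.0
```

Request:
apply_moves:
  linear:
    - [-0.3,-0.3,0]
    - [-0.6,-0.7,0]
    - [-1,-1,0]
    - [-1,-1,0]
    - [-1,-1,0]
  delta_rot:
    - [0,0,0]
    - [0,0,0]
    - [0,0,0]
    - [0,0,0]
    - [0,0,0]

```text
clock: 0.93
position: [0.2886, 0.3953, 0.2513]
tool_rot: [-3.141, 0.001, 3.135]
force: [-0.3, 0.6, 1.5]
grip_width: 0.0854
finger_force: 0.0
```

Request:
apply_moves:
  linear:
    - [-0.3,-0.3,0]
    - [-0.6,-0.7,0]
    - [-0.8,-1,0]
    - [-0.8,-1,0]
    - [-0.8,-1,0]
  delta_rot:
    - [0,0,0]
    - [0,0,0]
    - [0,0,0]
    - [0,0,0]
    - [0,0,0]

```text
clock: 1.35
position: [0.3666, 0.2963, 0.2513]
tool_rot: [-3.141, 0.0, 3.137]
force: [-0.8, 0.7, -0.1]
grip_width: 0.0854
finger_force: 0.0
```

```bash
python3 -c "
from h import *
plan(.38,.206,.12,180)"
```

```text
t 1.35 pos [0.3666 0.2963 0.2513] rot [-3.141  0.     3.137] F [-0.83  0.73 -0.13] w 0.0854
lin [-0.138 -0.902  1.313] rot [-0.     0.    -0.002]
```

Request:
apply_moves:
  linear:
    - [0,-0.3,0.2]
    - [0,-0.6,0.5]
    - [0,-0.9,0.9]
    - [0,-0.9,0.9]
    - [0,-0.9,0.9]
  delta_rot:
    - [0,0,0]
    - [0,0,0]
    - [0,0,0]
    - [0,0,0]
    - [0,0,0]
  gripper: 0.41

```text
clock: 1.77
position: [0.3641, 0.2068, 0.1596]
tool_rot: [-3.139, -0.003, 3.14]
force: [-0.3, -0.2, 0.1]
grip_width: 0.0596
finger_force: 0.0
```

Request:
apply_moves:
  linear:
    - [0,0,0.3]
    - [0,0,0.6]
    - [0,0,0.8]
    - [0,0,0.8]
    - [0,0,0.8]
  delta_rot:
    - [0,0,0]
    - [0,0,0]
    - [0,0,0]
    - [0,0,0]
    - [0,0,0]

```text
clock: 2.18
position: [0.3651, 0.2091, 0.0816]
tool_rot: [-3.142, -0.001, -3.141]
force: [0.3, -0.0, -0.1]
grip_width: 0.0603
finger_force: 0.0
```

```bash
python3 -c "
from h import *
plan(.365,.206,.025,180)"
```

```text
t 2.18 pos [0.3651 0.2091 0.0816] rot [-3.142e+00 -1.000e-03 -3.141e+00] F [ 0.26 -0.02 -0.14] w 0.0603
lin [ 0.001 -0.03   0.566] rot [-0.    -0.     0.001]
```

Request:
apply_moves:
  linear:
    - [0,0,0.2]
    - [0,-0.02,0.4]
    - [0,-0.03,0.57]
    - [0,-0.03,0.57]
    - [0,-0.03,0.57]
  delta_rot:
    - [0,0,0]
    - [0,0,0]
    - [0,0,0]
    - [0,0,0]
    - [0,0,0]

```text
clock: 2.6
position: [0.3656, 0.2054, 0.0254]
tool_rot: [3.141, 0.0, 3.142]
force: [-0.5, -0.1, 1.6]
grip_width: 0.0605
finger_force: 0.0
```

Request:
apply_moves:
  linear:
    - [-0.03,0,0]
    - [-0.06,0,0]
    - [-0.09,0,0]
    - [-0.12,0,0]
    - [-0.15,0,0]
  delta_rot:
    - [0,0,0]
    - [0,0,0]
    - [0,0,0]
    - [0,0,0]
    - [0,0,0]

```text
clock: 3.02
position: [0.3807, 0.2046, 0.0248]
tool_rot: [3.141, 0.001, 3.141]
force: [-0.2, 0.2, 0.3]
grip_width: 0.0601
finger_force: 0.2
```

Request:
apply_moves:
  linear:
    - [-0.03,0,0]
    - [-0.06,0,0]
    - [-0.09,0,0]
    - [-0.12,0,0]
    - [-0.15,0,0]
  delta_rot:
    - [0,0,0]
    - [0,0,0]
    - [0,0,0]
    - [0,0,0]
    - [0,0,0]

```text
clock: 3.43
position: [0.3953, 0.2043, 0.0242]
tool_rot: [-3.141, -0.0, 3.141]
force: [-0.8, 0.4, 0.5]
grip_width: 0.06
finger_force: 0.7
```

Request:
apply_moves:
  linear:
    - [-0.03,0,0]
    - [-0.06,0,0]
    - [-0.09,0,0]
    - [-0.12,0,0]
    - [-0.15,0,0]
  delta_rot:
    - [0,0,0]
    - [0,0,0]
    - [0,0,0]
    - [0,0,0]
    - [0,0,0]

```text
clock: 3.85
position: [0.4104, 0.2044, 0.0243]
tool_rot: [-3.142, 0.0, 3.141]
force: [-0.2, -0.4, -0.6]
grip_width: 0.0603
finger_force: 0.5
```

```bash
python3 -c "
from h import *
im,d=optics.grab_frame('side')
for o in lids('side',d): print(o)
plan(.365,.206,.025,180)"
```

```text
([0.4621, 0.1933, 0.0828], 0.4513, 0.2004, 0.0417, 283)
([0.4213, 0.0973, 0.0834], 0.4172, 0.1179, 0.0656, 706)
([0.4235, -0.0357, 0.0832], 0.4235, -0.032, 0.0405, 771)
([0.4263, -0.1548, 0.0833], 0.4282, -0.1522, 0.0398, 1010)
t 3.9 pos [0.411  0.2044 0.0243] rot [3.141e+00 1.000e-03 3.141e+00] F [-0.36 -1.28 -0.7 ] w 0.0599
lin [ 0.46   0.015 -0.007] rot [ 0.  0. -0.]
```

Request:
apply_moves:
  linear:
    - [0.2,0,0]
    - [0.45,0,0]
    - [0.45,0,-0.3]
    - [0.45,0,-0.6]
    - [0.45,0,-0.9]
  delta_rot:
    - [0,0,0]
    - [0,0,0]
    - [0,0,0]
    - [0,0,0]
    - [0,0,0]

```text
clock: 4.32
position: [0.3646, 0.2042, 0.1153]
tool_rot: [-3.141, -0.001, -3.141]
force: [1.2, 0.5, 0.2]
grip_width: 0.0602
finger_force: 0.0
```

Request:
apply_moves:
  linear:
    - [0,-0.3,0]
    - [0,-0.6,0]
    - [0,-0.9,0]
    - [0,-1,0]
    - [0,-1,0]
  delta_rot:
    - [0,0,0]
    - [0,0,0]
    - [0,0,0]
    - [0,0,0]
    - [0,0,0]

```text
clock: 4.73
position: [0.3651, 0.1022, 0.1145]
tool_rot: [-3.141, 0.0, 3.138]
force: [0.2, -0.7, 0.5]
grip_width: 0.0604
finger_force: 0.0
```

Request:
apply_moves:
  linear:
    - [0,-0.13,0]
    - [0,-0.13,0.1]
    - [0,-0.13,0.2]
    - [0,-0.13,0.2]
    - [0,-0.13,0.2]
  delta_rot:
    - [0,0,0]
    - [0,0,0]
    - [0,0,0]
    - [0,0,0]
    - [0,0,0]

```text
clock: 5.15
position: [0.365, 0.0921, 0.0941]
tool_rot: [-3.141, -0.001, -3.141]
force: [-0.0, -0.8, 0.4]
grip_width: 0.0601
finger_force: 0.0
```

```bash
python3 -c "
from h import *
plan(.365,.092,.025,180); s=monitor.observe(); print(s['qpos'])"
```

```text
t 5.15 pos [0.365  0.0921 0.0941] rot [-3.141e+00 -1.000e-03 -3.141e+00] F [-0.02 -0.81  0.39] w 0.0601
lin [-0.001 -0.001  0.691] rot [-0. -0.  0.]
[-0.41895559  0.39924547  0.0172779   2.33705029 -0.01739871  0.40629899
  1.18429366]
```

Request:
apply_moves:
  linear:
    - [0,0,0.2]
    - [0,0,0.45]
    - [0,0,0.69]
    - [0,0,0.69]
    - [0,0,0.69]
  delta_rot:
    - [0,0,0]
    - [0,0,0]
    - [0,0,0]
    - [0,0,0]
    - [0,0,0]

```text
clock: 5.57
position: [0.3646, 0.0916, 0.0253]
tool_rot: [-3.141, -0.002, -3.141]
force: [0.2, 0.4, 1.4]
grip_width: 0.0602
finger_force: 0.0
```

Request:
apply_moves:
  linear:
    - [-0.03,0,0]
    - [-0.06,0,0]
    - [-0.09,0,0]
    - [-0.12,0,0]
    - [-0.15,0,0]
  delta_rot:
    - [0,0,0]
    - [0,0,0]
    - [0,0,0]
    - [0,0,0]
    - [0,0,0]

```text
clock: 5.98
position: [0.3809, 0.0916, 0.0259]
tool_rot: [3.141, 0.001, 3.141]
force: [-0.7, -0.2, -1.0]
grip_width: 0.0601
finger_force: 0.0
```

Request:
apply_moves:
  linear:
    - [-0.03,0,0]
    - [-0.06,0,0]
    - [-0.09,0,0]
    - [-0.12,0,0]
    - [-0.15,0,0]
  delta_rot:
    - [0,0,0]
    - [0,0,0]
    - [0,0,0]
    - [0,0,0]
    - [0,0,0]

```text
clock: 6.4
position: [0.3952, 0.0913, 0.0253]
tool_rot: [-3.141, -0.0, 3.141]
force: [-1.7, 0.6, 1.8]
grip_width: 0.0601
finger_force: 0.8
```

```bash
python3 -c "
from h import *
plan(.365,.092,.115,180); s=monitor.observe(); print(s['qpos'])"
```

```text
t 6.4 pos [0.3952 0.0913 0.0253] rot [-3.141 -0.     3.141] F [-1.68  0.57  1.84] w 0.0601
lin [ 0.302  0.007 -0.897] rot [-0. -0. -0.]
[-0.37628648  0.59108678  0.00363914  2.29544879 -0.0079168   0.25546597
  1.20475152]
```

Request:
apply_moves:
  linear:
    - [-0.03,0,0]
    - [-0.06,0,0]
    - [-0.09,0,0]
    - [-0.12,0,0]
    - [-0.15,0,0]
  delta_rot:
    - [0,0,0]
    - [0,0,0]
    - [0,0,0]
    - [0,0,0]
    - [0,0,0]

```text
clock: 6.82
position: [0.4104, 0.0914, 0.0253]
tool_rot: [-3.142, 0.0, 3.141]
force: [-0.7, -0.4, -0.5]
grip_width: 0.0607
finger_force: 0.6
```

Request:
apply_moves:
  linear:
    - [0.2,0,0]
    - [0.45,0,0]
    - [0.45,0,-0.3]
    - [0.45,0,-0.6]
    - [0.45,0,-0.9]
  delta_rot:
    - [0,0,0]
    - [0,0,0]
    - [0,0,0]
    - [0,0,0]
    - [0,0,0]

```text
clock: 7.23
position: [0.3646, 0.0913, 0.1163]
tool_rot: [-3.141, -0.001, -3.142]
force: [1.1, 0.4, 0.2]
grip_width: 0.0601
finger_force: 0.0
```

Request:
apply_moves:
  linear:
    - [0,-0.3,0]
    - [0,-0.6,0]
    - [0,-0.9,0]
    - [0,-1,0]
    - [0,-1,0]
  delta_rot:
    - [0,0,0]
    - [0,0,0]
    - [0,0,0]
    - [0,0,0]
    - [0,0,0]

```text
clock: 7.65
position: [0.3652, -0.0108, 0.1155]
tool_rot: [-3.141, 0.001, 3.137]
force: [0.1, 0.6, 0.4]
grip_width: 0.0602
finger_force: 0.0
```

Request:
apply_moves:
  linear:
    - [0,-0.23,0]
    - [0,-0.23,0.1]
    - [0,-0.23,0.2]
    - [0,-0.23,0.2]
    - [0,-0.23,0.2]
  delta_rot:
    - [0,0,0]
    - [0,0,0]
    - [0,0,0]
    - [0,0,0]
    - [0,0,0]

```text
clock: 8.07
position: [0.365, -0.031, 0.0952]
tool_rot: [3.142, -0.001, -3.141]
force: [-1.1, -0.5, 0.2]
grip_width: 0.0604
finger_force: 0.0
```

```bash
python3 -c "
from h import *
im,d=optics.grab_frame('top')
for o in lids('top',d): print(o)
plan(.365,-.032,.025,180); s=monitor.observe(); print(s['qpos'])"
```

```text
([0.4556, 0.2019, 0.0844], 0.4557, 0.2025, 0.0392, 790)
([0.4558, 0.0897, 0.0844], 0.4559, 0.09, 0.0389, 781)
([0.4395, -0.0316, 0.0845], 0.4296, -0.0324, 0.0381, 496)
([0.4318, -0.1524, 0.0846], 0.4319, -0.1518, 0.0388, 762)
t 8.12 pos [ 0.3652 -0.031   0.0955] rot [ 3.142 -0.    -3.141] F [-0.43  1.02  0.06] w 0.0601
lin [ 0.001 -0.01   0.705] rot [ 0. -0.  0.]
[-0.09170801  0.38538046  0.01761058  2.35985063 -0.01734842  0.39679244
  1.51189436]
```

Request:
apply_moves:
  linear:
    - [0,0,0.2]
    - [0,0,0.45]
    - [0,0,0.7]
    - [0,0,0.7]
    - [0,0,0.7]
  delta_rot:
    - [0,0,0]
    - [0,0,0]
    - [0,0,0]
    - [0,0,0]
    - [0,0,0]

```text
clock: 8.53
position: [0.3645, -0.0313, 0.0253]
tool_rot: [-3.141, -0.002, -3.141]
force: [-0.5, -0.5, -0.1]
grip_width: 0.0603
finger_force: 0.0
```

Request:
apply_moves:
  linear:
    - [-0.03,0,0]
    - [-0.06,0,0]
    - [-0.09,0,0]
    - [-0.12,0,0]
    - [-0.15,0,0]
  delta_rot:
    - [0,0,0]
    - [0,0,0]
    - [0,0,0]
    - [0,0,0]
    - [0,0,0]

```text
clock: 8.95
position: [0.3809, -0.0316, 0.0259]
tool_rot: [3.142, 0.001, 3.141]
force: [0.1, -0.1, 0.7]
grip_width: 0.0605
finger_force: 0.0
```

Request:
apply_moves:
  linear:
    - [-0.03,0,0]
    - [-0.06,0,0]
    - [-0.09,0,0]
    - [-0.12,0,0]
    - [-0.15,0,0]
  delta_rot:
    - [0,0,0]
    - [0,0,0]
    - [0,0,0]
    - [0,0,0]
    - [0,0,0]

```text
clock: 9.37
position: [0.3933, -0.0317, 0.0252]
tool_rot: [-3.141, -0.004, 3.141]
force: [-9.3, -0.3, 6.9]
grip_width: 0.06
finger_force: 5.4
```

Request:
apply_moves:
  linear:
    - [-0.03,0,0]
    - [-0.06,0,0]
    - [-0.09,0,0]
    - [-0.12,0,0]
    - [-0.15,0,0]
  delta_rot:
    - [0,0,0]
    - [0,0,0]
    - [0,0,0]
    - [0,0,0]
    - [0,0,0]

```text
clock: 9.78
position: [0.4082, -0.0318, 0.0252]
tool_rot: [-3.141, -0.004, 3.141]
force: [-9.7, 0.4, 7.8]
grip_width: 0.0603
finger_force: 5.6
```

```bash
python3 -c "
from h import *
im,d=optics.grab_frame('side')
cv2.imwrite('pics/side1.png',cv2.resize(im[120:360,140:440,::-1],None,fx=2.5,fy=2.5))
plan(.409,-.032,.025,180)
s=monitor.observe();print(s['force'],s['moment'])"
```

```text
t 9.83 pos [ 0.409  -0.0318  0.0252] rot [-3.141e+00 -3.000e-03  3.141e+00] F [-8.04 -0.5   4.97] w 0.0605
lin [-0.    -0.002  0.002] rot [-0.    -0.001 -0.   ]
[-8.04048835 -0.50232952  4.9721288 ] [-0.06280569  1.51521636 -0.01404866]
```

View pics/side1.png

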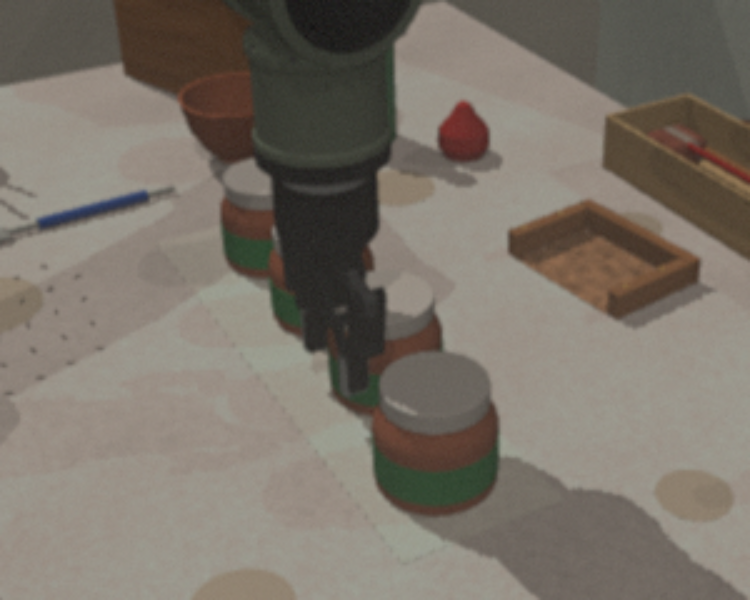

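The heavy jar is jar C, third from the left: about 8–10 N of push, where the two jars to its left took under 1 N. In the picture it stands level in the fork at about (390,330), and the bay is open ahead of it. I now steer it onto the bay axis.

Request:
apply_moves:
  linear:
    - [-0.06,-0.01,0.01]
    - [-0.12,-0.02,0.02]
    - [-0.17,-0.03,0.03]
    - [-0.23,-0.04,0.03]
    - [-0.28,-0.04,0.03]
  delta_rot:
    - [0,0,-0.03]
    - [0,0,-0.06]
    - [0,0,-0.09]
    - [0,0,-0.12]
    - [0,0,-0.147]

```text
clock: 10.25
position: [0.4366, -0.0366, 0.0222]
tool_rot: [3.142, -0.004, -2.832]
force: [-8.0, -3.8, 5.7]
grip_width: 0.06
finger_force: 7.1
```

```bash
python3 -c "
from h import *
im,d=optics.grab_frame('top')
for o in lids('top',d): print(o)
plan(.5385,.0041,.022,188.2)
s=monitor.observe();print(s['force'])"
```

```text
([0.4558, 0.202, 0.0844], 0.456, 0.2026, 0.039, 794)
([0.4556, 0.0896, 0.0845], 0.4561, 0.0899, 0.0389, 778)
([0.4349, -0.1622, 0.0846], 0.4325, -0.154, 0.0378, 503)
t 10.3 pos [ 0.438  -0.0364  0.0223] rot [-3.141e+00 -2.000e-03 -2.827e+00] F [-4.27 -0.98  1.04] w 0.0602
lin [-1.081e+00  7.500e-02  1.000e-03] rot [-0.    -0.001  0.082]
[-4.26867836 -0.98484991  1.0424953 ]
```

Request:
apply_moves:
  linear:
    - [-0.1,0.0,0]
    - [-0.2,0.0,0]
    - [-0.32,0.0,0]
    - [-0.43,0.0,0]
    - [-0.54,0.01,0]
  delta_rot:
    - [0,0,0]
    - [0,0,0]
    - [0,0,0.005]
    - [0,0,0.01]
    - [0,0,0.015]

```text
clock: 10.72
position: [0.4883, -0.0189, 0.0221]
tool_rot: [3.142, -0.003, -2.867]
force: [-9.1, -2.7, 5.8]
grip_width: 0.06
finger_force: 6.7
```

```bash
python3 -c "
from h import *
im,d=optics.grab_frame('top')
for o in lids('top',d): print(o)
im,d=optics.grab_frame('side')
for o in lids('side',d): print('s',o)
plan(.5385,.0041,.022,188.2)
s=monitor.observe();print(s['force'])"
```

```text
([0.4558, 0.202, 0.0843], 0.4558, 0.2028, 0.039, 793)
([0.4557, 0.0897, 0.0845], 0.4563, 0.0897, 0.039, 781)
([0.437, -0.1637, 0.0846], 0.4324, -0.1527, 0.0383, 458)
s ([0.4505, 0.1979, 0.0827], 0.4508, 0.2017, 0.0399, 472)
s ([0.4496, 0.0783, 0.0834], 0.457, 0.0623, 0.0678, 600)
s ([0.4263, -0.1551, 0.0833], 0.4282, -0.1519, 0.0396, 1019)
t 10.82 pos [ 0.4901 -0.0179  0.0222] rot [-3.142  0.    -2.866] F [-0.34  0.68  0.24] w 0.0598
lin [-0.526  0.08   0.003] rot [-0.     0.     0.063]
[-0.34215756  0.68374293  0.23967106]
```

Request:
apply_moves:
  linear:
    - [-0.1,0.01,0]
    - [-0.21,0.02,0]
    - [-0.32,0.04,0]
    - [-0.43,0.06,0]
    - [-0.53,0.08,0]
  delta_rot:
    - [0,0,0.012]
    - [0,0,0.024]
    - [0,0,0.036]
    - [0,0,0.05]
    - [0,0,0.063]

```text
clock: 11.23
position: [0.537, 0.0034, 0.022]
tool_rot: [-3.141, -0.003, -2.999]
force: [-7.0, -2.6, 2.7]
grip_width: 0.0604
finger_force: 4.1
```

```bash
python3 -c "
from h import *
im,d=optics.grab_frame('side'); np.savez('s2.npz',im=im,d=d)
cv2.imwrite('pics/side2.png',cv2.resize(im[120:360,200:500,::-1],None,fx=2.5,fy=2.5))
t,d=optics.grab_frame('top'); np.savez('t2.npz',im=t,d=d)
cv2.imwrite('pics/top2.png',cv2.resize(t[130:330,200:450,::-1],None,fx=3,fy=3))
plan(.66,.0185,.022,188.2)
s=monitor.observe();print(s['force'])"
```

```text
t 11.33 pos [0.5384 0.0043 0.0222] rot [ 3.142  0.    -2.997] F [ 1.19  1.03 -0.05] w 0.0601
lin [-1.223 -0.034  0.002] rot [0. 0. 0.]
[ 1.19429822  1.02666365 -0.05322848]
```

View pics/side2.png

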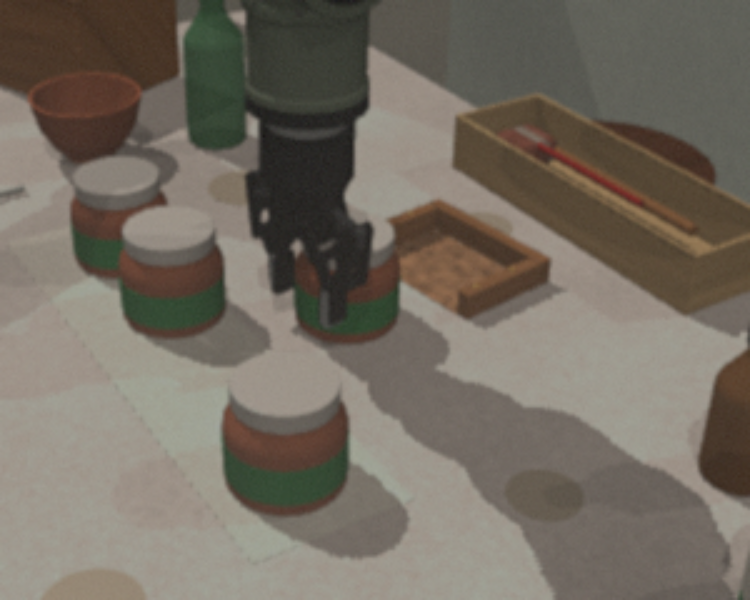

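View pics/top2.png

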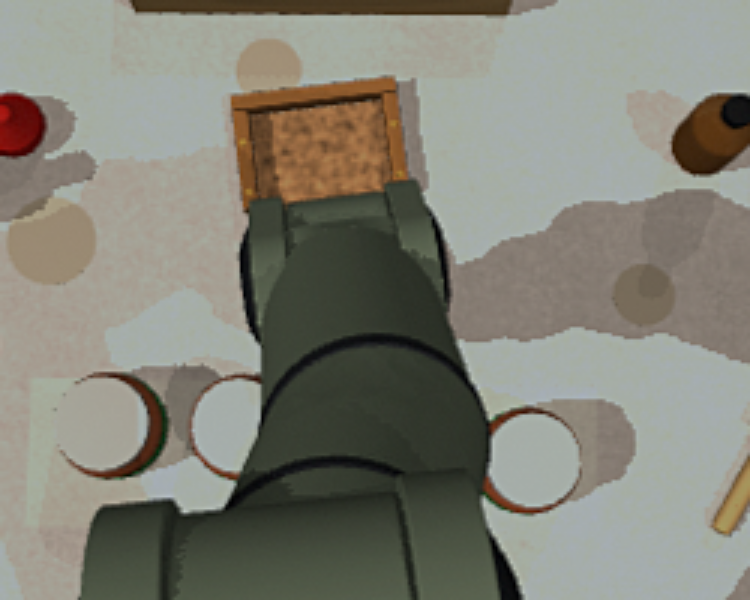

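The jar is upright in the fork at (345,280) in the side crop, with the bay mouth straight ahead at (430,250). Now I push along the bay axis.

Request:
apply_moves:
  linear:
    - [-0.1,0,0]
    - [-0.2,0,0]
    - [-0.3,0,0]
    - [-0.4,0,0]
    - [-0.5,0,0]
  delta_rot:
    - [0,0,0]
    - [0,0,0]
    - [0,0,0]
    - [0,0,0]
    - [0,0,0]

```text
clock: 11.75
position: [0.586, 0.0103, 0.022]
tool_rot: [-3.141, -0.003, -2.997]
force: [-6.8, -1.5, 2.9]
grip_width: 0.0603
finger_force: 4.3
```

Request:
apply_moves:
  linear:
    - [-0.1,0,0]
    - [-0.2,0,0]
    - [-0.3,0,0]
    - [-0.4,0,0]
    - [-0.45,0,0]
  delta_rot:
    - [0,0,0]
    - [0,0,0]
    - [0,0,0]
    - [0,0,0]
    - [0,0,0]

```text
clock: 12.17
position: [0.6314, 0.0169, 0.022]
tool_rot: [-3.141, -0.002, -2.997]
force: [-6.7, -0.8, 2.7]
grip_width: 0.0607
finger_force: 4.1
```

```bash
python3 -c "
from h import *
im,d=optics.grab_frame('side')
for o in lids('side',d): print('s',o)
cv2.imwrite('pics/side3.png',cv2.resize(im[150:310,280:480,::-1],None,fx=3.5,fy=3.5))
plan(.6575,.0211,.022,188.2)
s=monitor.observe();print(s['force'])"
```

```text
s ([0.4506, 0.1982, 0.0828], 0.4529, 0.2024, 0.0402, 478)
s ([0.4507, 0.086, 0.083], 0.4526, 0.0891, 0.0404, 579)
s ([0.4263, -0.1546, 0.0833], 0.4282, -0.1516, 0.0396, 1007)
t 12.22 pos [0.6321 0.0171 0.0221] rot [-3.141e+00 -1.000e-03 -2.997e+00] F [-3.24 -1.08  0.91] w 0.0603
lin [-0.257  0.003  0.001] rot [-0.    -0.     0.001]
[-3.24217809 -1.07810806  0.90587761]
```

View pics/side3.png

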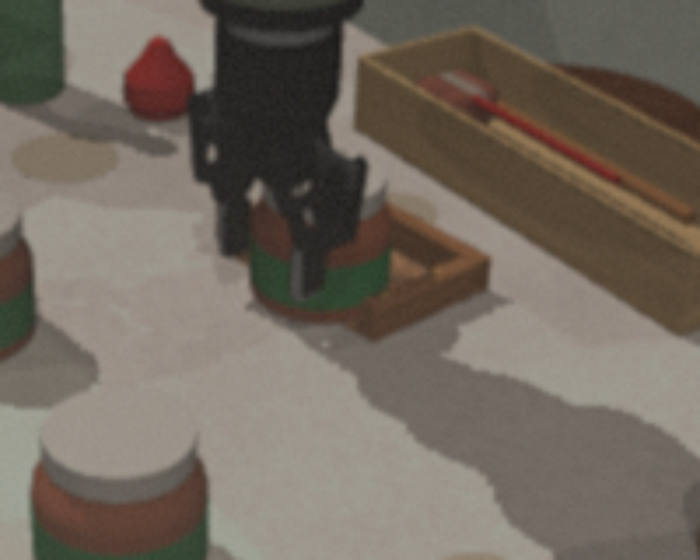

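The jar is entering the bay between the side walls, at (320,260) in the crop. I finish slowly and watch the force.

Request:
apply_moves:
  linear:
    - [-0.04,0,0]
    - [-0.08,0,0]
    - [-0.12,0,0]
    - [-0.16,0,0]
    - [-0.2,0,0]
  delta_rot:
    - [0,0,0]
    - [0,0,0]
    - [0,0,0]
    - [0,0,0]
    - [0,0,0]

```text
clock: 12.63
position: [0.6505, 0.0198, 0.0221]
tool_rot: [-3.141, -0.002, -2.997]
force: [-7.5, -0.2, 3.1]
grip_width: 0.06
finger_force: 4.0
```

Request:
apply_moves:
  linear:
    - [-0.01,0,0]
    - [-0.02,0,0]
    - [-0.03,0,0]
    - [-0.04,0,0]
    - [-0.05,0,0]
  delta_rot:
    - [0,0,0]
    - [0,0,0]
    - [0,0,0]
    - [0,0,0]
    - [0,0,0]

```text
clock: 13.05
position: [0.6553, 0.0205, 0.0221]
tool_rot: [-3.141, -0.002, -2.997]
force: [-7.0, -1.4, 2.2]
grip_width: 0.0604
finger_force: 4.0
```

Request:
apply_moves:
  linear:
    - [-0.01,0,0]
    - [-0.01,0,0]
    - [-0.02,0,0]
    - [-0.02,0,0]
    - [-0.03,0,0]
  delta_rot:
    - [0,0,0]
    - [0,0,0]
    - [0,0,0]
    - [0,0,0]
    - [0,0,0]

```text
clock: 13.47
position: [0.6581, 0.0209, 0.022]
tool_rot: [-3.141, -0.002, -2.997]
force: [-11.2, -2.1, 4.6]
grip_width: 0.0602
finger_force: 5.7
```

Request:
apply_moves:
  linear:
    - [0,0,0]
    - [-0.01,0,0]
    - [-0.01,0,0]
    - [-0.02,0,0]
    - [-0.02,0,0]
  delta_rot:
    - [0,0,0]
    - [0,0,0]
    - [0,0,0]
    - [0,0,0]
    - [0,0,0]

```text
clock: 13.88
position: [0.6584, 0.021, 0.0218]
tool_rot: [-3.142, -0.006, -2.997]
force: [-19.4, -2.2, 11.6]
grip_width: 0.0601
finger_force: 10.9
```

Request:
apply_moves:
  linear:
    - [0.02,0,0]
    - [0.04,0,0]
    - [0.2,0,0]
    - [0.4,0,0]
    - [0.7,0,0]
  delta_rot:
    - [0,0,0]
    - [0,0,0]
    - [0,0,0]
    - [0,0,0]
    - [0,0,0]

```text
clock: 14.3
position: [0.5929, 0.0119, 0.0224]
tool_rot: [3.142, 0.003, -2.997]
force: [0.3, 0.2, 0.3]
grip_width: 0.0604
finger_force: 0.0
```

Request:
apply_moves:
  linear:
    - [0,0,-0.3]
    - [0,0,-0.6]
    - [0,0,-1]
    - [0,0,-1]
    - [0,0,-1]
  delta_rot:
    - [0,0,0]
    - [0,0,0]
    - [0,0,0]
    - [0,0,0]
    - [0,0,0]

```text
clock: 14.72
position: [0.5937, 0.0116, 0.1247]
tool_rot: [-3.141, 0.005, -2.997]
force: [-0.5, -0.1, -0.8]
grip_width: 0.0606
finger_force: 0.0
```

Request:
apply_moves:
  linear:
    - [0.3,0,-0.3]
    - [0.6,0,-0.6]
    - [1,0,-1]
    - [1,0,-1]
    - [1,0,-1]
  delta_rot:
    - [0,0,0]
    - [0,0,0]
    - [0,0,0]
    - [0,0,0]
    - [0,0,0]

```text
clock: 15.13
position: [0.4921, -0.0033, 0.2245]
tool_rot: [-3.141, 0.003, -2.998]
force: [0.5, -0.9, 0.1]
grip_width: 0.0603
finger_force: 0.0
```

```bash
python3 -c "
from h import *
im,d=optics.grab_frame('side'); 
for o in lids('side',d): print('s',o)
cv2.imwrite('pics/side4.png',cv2.resize(im[150:310,280:480,::-1],None,fx=3,fy=3))
t,d=optics.grab_frame('top')
for o in lids('top',d): print('t',o)
cv2.imwrite('pics/top4.png',cv2.resize(t[130:330,200:450,::-1],None,fx=3,fy=3))
W=cloud('top',d); x,y,z=np.moveaxis(W,-1,0)
m=(z>.018)&(z<.034)&(x>.6)&(x<.8)&(abs(y-.03)<.12); p=W[m]
u=np.array([np.cos(.143),np.sin(.143)]); a=(p[:,:2]-[.702,.026])@u; print('wall along-axis pct',np.percentile(a,[1,80,90,99]).round(4))
"
```

```text
s ([0.4503, 0.1987, 0.0828], 0.4504, 0.2007, 0.0417, 469)
s ([0.6968, 0.0218, 0.0829], 0.6989, 0.0262, 0.0414, 480)
s ([0.4505, 0.0861, 0.083], 0.4532, 0.0902, 0.0411, 582)
s ([0.4261, -0.1551, 0.0833], 0.4275, -0.1507, 0.0407, 1025)
t ([0.702, 0.025, 0.0847], 0.7027, 0.0247, 0.0394, 724)
t ([0.4557, 0.2021, 0.0844], 0.456, 0.2026, 0.039, 794)
t ([0.4528, 0.1037, 0.0846], 0.4535, 0.0965, 0.0378, 431)
t ([0.4319, -0.1557, 0.0845], 0.4318, -0.152, 0.0388, 688)
wall along-axis pct [-0.0442  0.0521  0.0563  0.059 ]
```

View pics/top4.png

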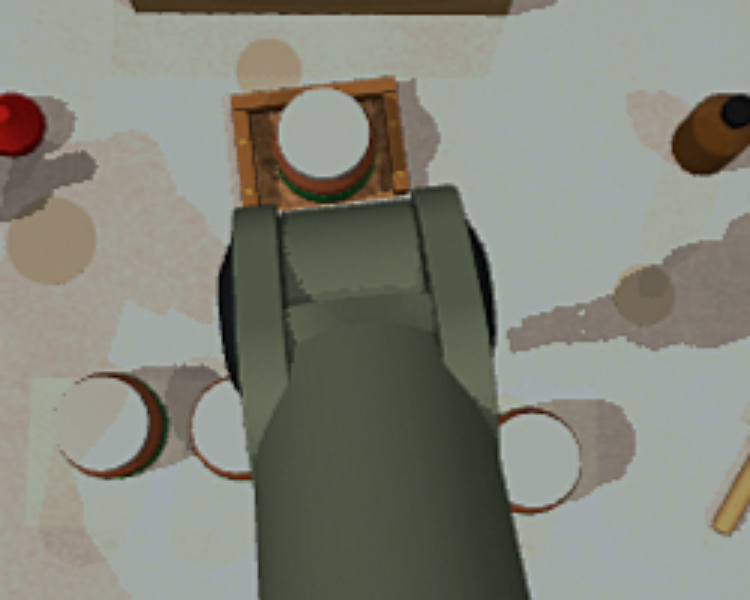

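View pics/side4.png

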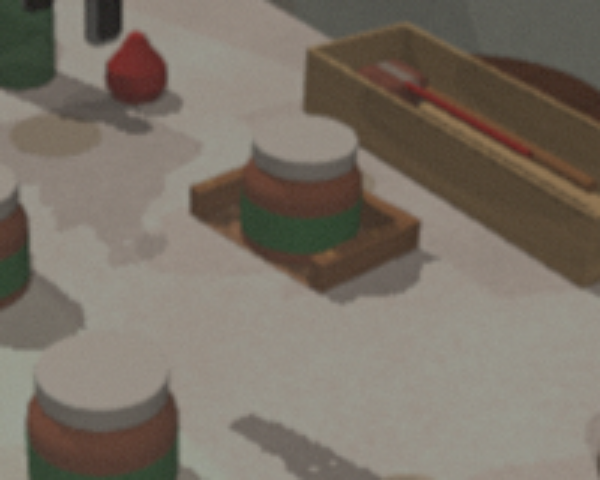

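The jar stands upright on the bay's centre line against the back wall: (300,190) in the side crop, lid at (325,133) in the top crop. It measures (0.702, 0.025) against the home point I measured at (0.702, 0.026). The other jars stand where they should, so I hand the job in.

```bash
python3 -c "
from workcell import workorder
print(workorder.job_done())"
```

```text
the job is handed in; nothing more can be done
None
```

The heavy jar, third from the left, is fully home and upright against the bay's back wall; the other three stand outside it, the two to its left about 27 mm forward from nudging and the fourth left untouched once the heavy one was found, and the job is handed in.

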